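Fold up the drip tray and open the safety cap

ROBOT

A 6-joint arm with a two-finger parallel gripper is mounted at the origin on the work surface. World frame = base frame: x ahead of the robot, y to its left, z up, the work surface at z = 0. Lengths are in m, angles in degrees, forces in N, time in s.
With the tool pointing down it reaches from about 0.25 to 0.725 m from the base axis. Payload 9.7 kg.
Tool frame: the origin (TCP) lies between the finger pads; the fingertips stand 17 mm ahead of it and the grasp point (between the pads) lies 2 mm behind it; z points along the fingers, y is the direction in which the jaws open and shut (so a half turn about z gives the same grasp; the last joint's range is limited). The gripper opens to 85 mm and grips with 20 to 120 N. Pads are 22 mm wide; open, the fingers measure 114 mm over their backs; the gripper's body (76 mm by 85 mm) begins 54 mm behind the grasp point. The pads swing forward as they close: fully open they stand 13 mm farther back than shut.
Start: joints at [71.276, 4.979, 10.078, 95.1, 0, 90], TCP at [0.177, 0.521, 0.209] pointing down, gripper open.
Joint ranges: [-179.16, 179.16], [-48.56, 103.87], [-65.8, 70.77], [-126.05, 130.52], [-82.76, 87.17], [-180, 180]. Speed limits (degrees/s): [127.2, 127.2, 147.25, 180, 180, 180].

INTERFACE

Orientations are given as [roll, pitch, yaw] about the fixed x, y, z axes, in that order (R = Rz(yaw) Ry(pitch) Rx(roll)).
In Python, from workcell import monitor, cams, order gives the robot as it stands. The module is installed in compiled form; this text tells all that it offers.
- The arm moves only by the shell command python3 -m handwheel 'ROWS' [OPENING] [FORCE]. ROWS is JSON, a list of rows, each a list of 6 numbers: the shift along the tool's x, y, z in m, then the turn, a rotation vector about the tool's x, y, z in degrees. In form: [[tx, ty, tz, wx, wy, wz], ...]. A call has exactly 8 rows; each row shifts and turns the commanded pose from where the row before left it, along the tool's axes as they then stand; what a row does not reach is not made up. A row lasts 1/12 s, in which the tool goes at most 41.7 mm and 7.16 degrees, less where a joint would pass 70% of its speed; a pose out of reach is approached as far as the arm can. A call is refused whole if a number of a shift passes 0.0417 or a number of a turn 7.16, either way. A call with a gripper value outside its range is refused whole. OPENING is the opening, from -1 (shut) to 1 (fully open), set as the call begins (- or left out, the last holds). The fingers move at their own pace and stop on an object; FORCE is the grip in N (left out, the last holds). Time passes only in rows, so rows that do not move let the fingers close, or fill a call up. It gives the time, the measured TCP pose, the force and the opening at its end, in the units of the state.
- monitor.get_obs(): the state, without advancing time (a new reading comes with each control period).
- cams.camera(name): name is "side" or "top"; returns a dict with "img" (420x560x3 uint8, red, green, blue), "depth" (420x560 float32, m along the optical axis (not along the pixel's ray), 0 where there is no reading), "fx", "fy", "cx", "cy" (pixels), "distortion" ([k1, k2, p1, p2, k3] as OpenCV has them; the pictures are not rectified), "rvec" (rotation vector, rad) and "tvec" (3), from world to camera coordinates, as OpenCV has them. Camera axes: x right, y down, z forward; pixel columns grow to the right and rows downward; lengths in m; the calibration is good to about 2 mm. A picture is of the moment at which its call begins.
- order.job_done(): hands the job in, once; it reports no verdict.
The state is a dict: "time": time; "q": joint angles; "qd": joint speeds; "joint_efforts": joint torques, N m; "ee_pos": TCP position; "tcp_rot": TCP orientation; "wrist_force": force on the tool from outside, world axes, zero at the start; "torque": the same for the moment, N m; "opening": finger opening in m.
Only numpy, scipy, OpenCV 4.12 (cv2) and the standard library are available. Lean on these libraries where they do the work, as an engineer would, in place of code of your own. Each camera call takes 0.05 s, during which the arm holds its last target. There are 200 camera calls.

TASK

Fold the three lowered walls of the yellow drip tray fully upright round the bottle; then push the bottle's red safety cap down, twist it counter-clockwise until it comes free, and lift it straight up. Finish while still holding the cap level in the gripper, about 6 cm above where it sat and over the bottle, with all the tray walls still up. Leave the tow ball, the bearing and the small blue bin where they are.

Things in the scene. Friction and masses are not known exactly. Their poses are not given: they have to be found in the camera images.
- tray: Yellow fold-up drip tray, fixed. Origin: centre of its underside, on the bench; z up. Base 160 mm (its x) by 170 mm (y), 6 mm thick. The +x wall is fixed upright, 52 mm high; the walls at +y (left), -y (right) and -x (front) are hinged and start partly folded outward. Hinge lines, 4 mm above the origin: left y = +85 mm, right y = -85 mm (both along x), front x = -80 mm (along y).
- wall_left (a joint): Hinge angle of the tray's +y wall: 0 = lying flat outward, 1.57 = fully upright against its stop (rad). Flat yellow panel 4 mm thick, 150 mm long along the hinge, reaching 50 mm from the hinge to its free edge (black strip); a stiff hinge (0.04 N m), it stays at any angle where it is left. It starts between 0.25 and 0.55 rad.
- wall_left_edge (a point): Middle of the free edge of the tray's +y wall, 50 mm from the hinge line, half-way through its thickness; moves with the wall.
- wall_right (a joint): Hinge angle of the tray's -y wall: 0 = lying flat outward, 1.57 = fully upright against its stop (rad). Flat yellow panel 4 mm thick, 150 mm long along the hinge, reaching 50 mm from the hinge to its free edge (black strip); a stiff hinge (0.04 N m), it stays at any angle where it is left. It starts between 0.25 and 0.55 rad.
- wall_right_edge (a point): Middle of the free edge of the tray's -y wall, 50 mm from the hinge line, half-way through its thickness; moves with the wall.
- wall_front (a joint): Hinge angle of the tray's -x wall: 0 = lying flat outward, 1.57 = fully upright against its stop (rad). Flat yellow panel 4 mm thick, 160 mm long along the hinge, reaching 50 mm from the hinge to its free edge (black strip); a stiff hinge (0.04 N m), it stays at any angle where it is left. It starts between 0.25 and 0.55 rad.
- wall_front_edge (a point): Middle of the free edge of the tray's -x wall, 50 mm from the hinge line, half-way through its thickness; moves with the wall.
- bottle: White square bottle (60 mm square, shoulder at 70 mm, round neck 33 mm in diameter from there up to 102 mm) bolted immovably by its steel holder (plate 84 mm square) inside the tray. Origin: centre of the holder's underside, 6 mm above the bench; z up, through the neck.
- cap_center (a point): Centre (half-way up) of the red push-and-turn cap, 107 mm above the bottle's origin when closed. Ribbed, round, 50 mm in diameter, 30 mm high, 40 g; z up, x (white bar on top) along the bottle's x when closed. Its skirt surrounds the neck, which is bare for 22 mm below it. A tongue inside reaches 10 mm below the neck's top: clear of the bottle once lifted 20 mm.
- hitch_ball: Bystander: loose steel tow ball on a round foot, 52 mm in diameter, 71 mm high; origin at the centre of its underside.
- bearing: Bystander: loose dark steel bearing ring, 68 mm outside, 36 mm hole, 22 mm high; origin at the centre of its underside.
- bolt_bin: Bystander: loose small open blue bin, 70 x 60 mm, 40 mm high; origin at the centre of its underside.
- cap: The same cap; origin: centre of its lower rim, 15 mm below point cap_center, same axes. A spring (4 N at rest, 7 N when 5 mm down) keeps it locked: push it down 4 to 6 mm (6 is the stop) and keep it down while starting to turn it; it turns counter-clockwise seen from above, 75 degrees (1.31 rad), to a stop with 6 degrees of slack, is free there and lifts straight up.
There are look-alikes about, which are no part of the job. Of the things shaped like the cap, the red one is meant.

How it is judged:
By the outcome, as a careful person would: the job done as asked, in the order asked, and still so for the second after the job is handed in, while the arm keeps its last pose, push and grip.
It also fails if it takes over 67 s, if anything falls off the work surface, if the arm or the gripper's body presses on something with over 40 N, if the wrist force passes 120 N, or if a joint passes its speed limit or range.

## Working session

There is one attempt and no reset: what is moved stays moved. The work goes in short steps, Python scripts to look and compute and a shell command to move; the robot and the scene stay as the last step left them, time stands still between calls to the robot, and variables do not carry over. Pictures are saved under pics/ and viewed, about 8 in all and at most 12, crops included, and the job is handed in when it is done.

```bash
mkdir -p pics; cat > h.py <<'E'
import numpy as np,cv2
from workcell import monitor,cams,order
def cam(n,f=None):
    c=cams.camera(n)
    if f: cv2.imwrite(f,cv2.cvtColor(c["img"],cv2.COLOR_RGB2BGR))
    c["K"]=np.array([[c["fx"],0,c["cx"]],[0,c["fy"],c["cy"]],[0,0,1.]]);c["D"]=np.array(c["distortion"],float)
    c["R"]=cv2.Rodrigues(np.array(c["rvec"],float))[0];c["t"]=np.array(c["tvec"],float).ravel()
    return c
def world(c,uv,z=None):
    uv=np.array(uv,float).reshape(-1,2)
    n=cv2.undistortPoints(uv.reshape(-1,1,2),c["K"],c["D"]).reshape(-1,2)
    r=np.c_[n,np.ones(len(n))]
    if z is None:
        d=np.array([c["depth"][int(round(v)),int(round(u))] for u,v in uv]);return (r*d[:,None]-c["t"])@c["R"]
    o=-c["R"].T@c["t"];w=r@c["R"];return o+w*((np.broadcast_to(z,len(w))-o[2])/w[:,2])[:,None]
E
python3 - <<'E'
from h import *
np.set_printoptions(suppress=True,precision=4)
for n in("side","top"):
    c=cam(n,f"pics/{n}0.png");print(n,-c["R"].T@c["t"],c["R"])
    np.savez(f"{n}0.npz",**{k:v for k,v in c.items()})
print(monitor.get_obs())
a=cv2.imread("pics/side0.png");b=cv2.imread("pics/top0.png")
E
```

```text
side [0.4137 0.9523 0.6557] [[-0.9773 -0.2113 -0.0132]
 [-0.0971  0.5028 -0.859 ]
 [ 0.1881 -0.8382 -0.5119]]
top [0.3815 0.021  1.3261] [[-0.005  -0.9997 -0.0255]
 [-0.9845  0.0094 -0.1752]
 [ 0.1754  0.0242 -0.9842]]
{'time': 0.1, 'q': array([71.276 ,  5.0087, 10.0383, 95.1002,  0.0009, 89.9988]), 'qd': array([-0.0619, -0.1188,  0.0977, -0.061 , -0.1045, -0.0323]), 'joint_efforts': array([ -0.    , -52.156 ,  46.5658,   0.016 ,  -0.    ,  -0.    ]), 'ee_pos': array([0.1765, 0.5207, 0.2084]), 'tcp_rot': array([-179.9293,   -0.001 ,  161.2772]), 'wrist_force': array([ 0.7004, -0.3553,  0.2161]), 'torque': array([-0.0344,  0.0001,  0.024 ]), 'opening': 0.0853593987103821}
```

View pics/side0.png

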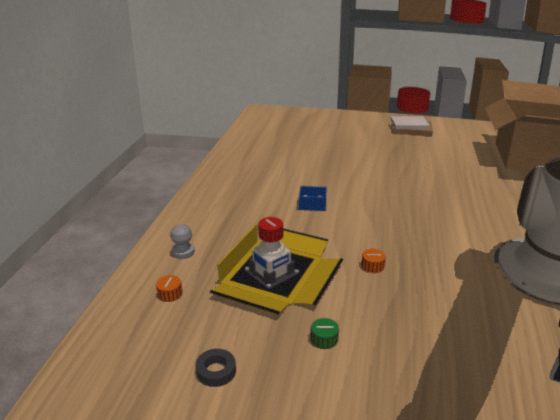

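View pics/top0.png

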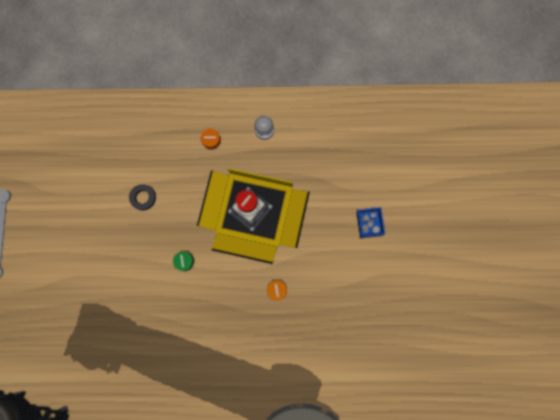

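```bash
python3 - <<'E'
import cv2
b=cv2.imread("pics/top0.png")[160:280,180:330];cv2.imwrite("pics/topc.png",cv2.resize(b,None,fx=5,fy=5,interpolation=2)[:600])
E
```

```text
(no output)
```

View pics/topc.png

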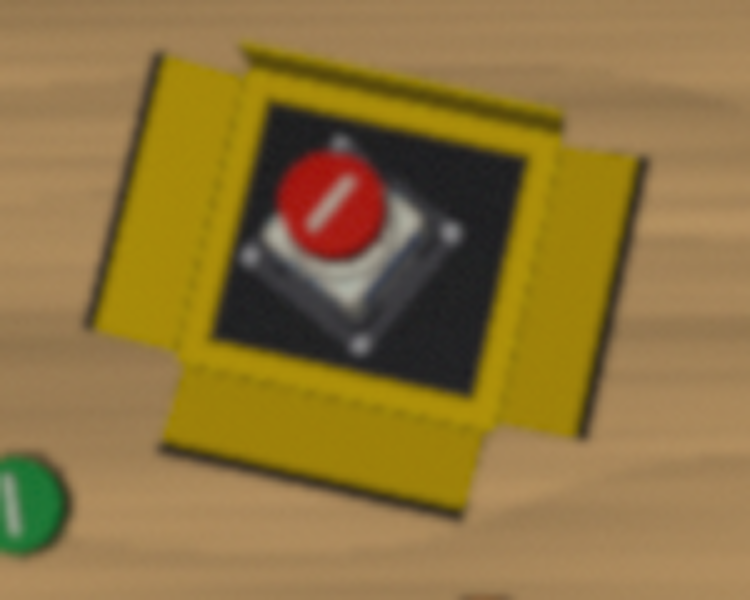

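```bash
python3 - <<'E'
from h import *
from scipy.optimize import least_squares
np.set_printoptions(suppress=True,precision=4)
c=dict(np.load("top0.npz"))
f=lambda p:np.array(p,float)/5+[180,160]-.4
px=f([(157,55),(90,326),(645,160),(583,436),(163,448),(462,515),(187,365),(490,425)])
def model(p):
    x,y,w,l,r,fr=p;C,S=.05*np.cos([l,r,fr]),.05*np.sin([l,r,fr])
    P=np.array([(.075,.085+C[0],.004+S[0]),(-.075,.085+C[0],.004+S[0]),(.075,-.085-C[1],.004+S[1]),(-.075,-.085-C[1],.004+S[1]),(-.08-C[2],.08,.004+S[2]),(-.08-C[2],-.08,.004+S[2]),(-.08,.08,.006),(-.08,-.08,.006)])
    R=np.array([[np.cos(w),-np.sin(w),0],[np.sin(w),np.cos(w),0],[0,0,1]])
    return P@R.T+[x,y,0]
def proj(P):return cv2.projectPoints(P,c["rvec"],c["tvec"],c["K"],c["D"])[0].reshape(-1,2)
s=least_squares(lambda p:(proj(model(p))-px).ravel(),[.52,.05,-.2,.4,.4,.4])
print(s.x,np.degrees(s.x[2:]),np.abs(s.fun).max())
print("edges",model(s.x)[:6])
cap=world(c,f([(331,204),(310,232),(355,178)]),.128);print(cap,np.degrees(np.arctan2(*(cap[2]-cap[1])[[1,0]])))
print("bolts",world(c,f([(340,143),(452,233),(360,345),(251,256)]),.012).mean(0))
sd=dict(np.load("side0.npz"))
print("side cap",world(sd,[(271,225)],.128))
g=lambda uv,z:world(c,[uv],z)[0]
print("hitch",g((264,126),.05),"bearing",g((142,197),.022),"bin",g((370,223),.04),"orange",g((277,290),.03),"orange2",g((210,138),.03),"green",g((183,261),.03))
E
```

```text
[ 0.6091  0.1172 -0.232  -0.0074  0.4946  0.358 ] [-13.2939  -0.4258  28.3411  20.5092] 1.390956876884104
edges [[ 0.7131  0.2313  0.0036]
 [ 0.5671  0.2658  0.0036]
 [ 0.6524 -0.0256  0.0277]
 [ 0.5064  0.0089  0.0277]
 [ 0.504   0.2242  0.0215]
 [ 0.4672  0.0685  0.0215]]
[[0.6084 0.1282 0.128 ]
 [0.595  0.1381 0.128 ]
 [0.6208 0.1169 0.128 ]] -39.380433806396155
bolts [0.6092 0.1282 0.012 ]
side cap [[0.6069 0.1395 0.128 ]]
hitch [0.8183 0.0892 0.05  ] bearing [0.64   0.4069 0.022 ] bin [ 0.5644 -0.1759  0.04  ] orange [0.4002 0.058  0.03  ] orange2 [0.7942 0.2319 0.03  ] green [0.4735 0.2941 0.03  ]
```

The top crop shows the tray at yaw about -13°, the red cap centred at (331,204) and the hinged walls leaning out. I've got a tray pose from this. Next: move outside the left wall with the gripper shut and aligned to the tray.

```bash
cat >> h.py <<'E'
T=np.array([.609,.117]);W=np.radians(-13.3)
def tray(p):
    d=np.array(p)[:2]-T;return np.r_[np.cos(W)*d[0]+np.sin(W)*d[1],-np.sin(W)*d[0]+np.cos(W)*d[1],p[2]]
def st():
    o=monitor.get_obs();print("t",round(o["time"],2),"tray mm",(tray(o["ee_pos"])*1000).round(1),"w",o["ee_pos"].round(4),"rot-tray",(o["tcp_rot"]-[0,0,-13.3]).round(1),"F",o["wrist_force"].round(1),"q",o["q"].round(0),"op",round(o["opening"],4))
if __name__=="__main__":st()
E
R='python3 -m handwheel'
$R '[[-0.0315,-0.0051,0,0,0,0],[-0.0315,-0.0051,0,0,0,0],[-0.0315,-0.0051,0,0,0,0],[-0.0315,-0.0051,0,0,0,0],[-0.0315,-0.0051,0,0,0,0],[-0.0315,-0.0051,0,0,0,0],[-0.0315,-0.0051,0,0,0,0],[-0.0315,-0.0051,0,0,0,0]]' -1 40
$R '[[-0.0315,-0.0051,0,0,0,0],[-0.0315,-0.0051,0,0,0,0],[-0.0315,-0.0051,0,0,0,0],[-0.0315,-0.0051,0,0,0,0],[-0.0315,-0.0051,0,0,0,0],[-0.0315,-0.0051,0,0,0,0],[-0.0315,-0.0051,0,0,0,0],[-0.0315,-0.0051,0,0,0,0]]'
$R '[[0,0,0,0,0,5.3],[0,0,0,0,0,5.3],[0,0,0,0,0,5.3],[0,0,0,0,0,5.3],[0,0,0,0,0,5.3],[0,0,0,0,0,5.3],[0,0,0,0,0,5.3],[0,0,0,0,0,5.3]]'
$R '[[0,0,0,0,0,5.3],[0,0,0,0,0,5.3],[0,0,0,0,0,5.3],[0,0,0,0,0,5.3],[0,0,0,0,0,5.3],[0,0,0,0,0,5.3],[0,0,0,0,0,5.3],[0,0,0,0,0,5.3]]'
python3 h.py
```

```text
time: 0.77
ee_pos: [0.4033, 0.4003, 0.2088]
tcp_rot: [-180.0, -0.0, 161.3]
wrist_force: [-0.3, 1.1, 0.2]
opening: 0.0001
time: 1.43
ee_pos: [0.6288, 0.2808, 0.2086]
tcp_rot: [-180.0, -0.0, 161.3]
wrist_force: [0.4, 1.0, 0.2]
opening: 0.0001
time: 2.1
ee_pos: [0.6276, 0.2818, 0.2084]
tcp_rot: [-179.9, -0.0, 118.6]
wrist_force: [-0.4, -0.2, 0.4]
opening: 0.0
time: 2.77
ee_pos: [0.6276, 0.2818, 0.2085]
tcp_rot: [-180.0, 0.0, 76.2]
wrist_force: [1.8, -0.4, -0.1]
opening: 0.0002
t 2.77 tray mm [-19.8 164.6 208.5] w [0.6276 0.2818 0.2085] rot-tray [-180.     0.    89.5] F [ 1.8 -0.4 -0.1] q [ 24.  26.  35. 100.  -0. 128.] op 0.0002
```

```bash
R='python3 -m handwheel'
$R '[[0,0,0.0228,0,0,0],[0,0,0.0228,0,0,0],[0,0,0.0228,0,0,0],[0,0,0.0228,0,0,0],[0,0,0.0228,0,0,0],[0,0,0.0228,0,0,0],[0,0,0.0228,0,0,0],[0,0,0.0228,0,0,0]]'
python3 - <<'E'
from h import *
st()
c=cam("side","pics/s1.png");cv2.imwrite("pics/s1c.png",cv2.resize(cv2.imread("pics/s1.png")[180:330,180:380],None,fx=4,fy=4,interpolation=2))
E
```

```text
time: 3.43
ee_pos: [0.6273, 0.2817, 0.025]
tcp_rot: [-180.0, 0.0, 76.5]
wrist_force: [-0.3, -0.3, -0.2]
opening: 0.0001
t 3.43 tray mm [-20.1 164.5  25. ] w [0.6273 0.2817 0.025 ] rot-tray [-180.     0.    89.8] F [-0.3 -0.3 -0.2] q [ 24.  24.  13.  79.   0. 128.] op 0.0001
```

View pics/s1c.png

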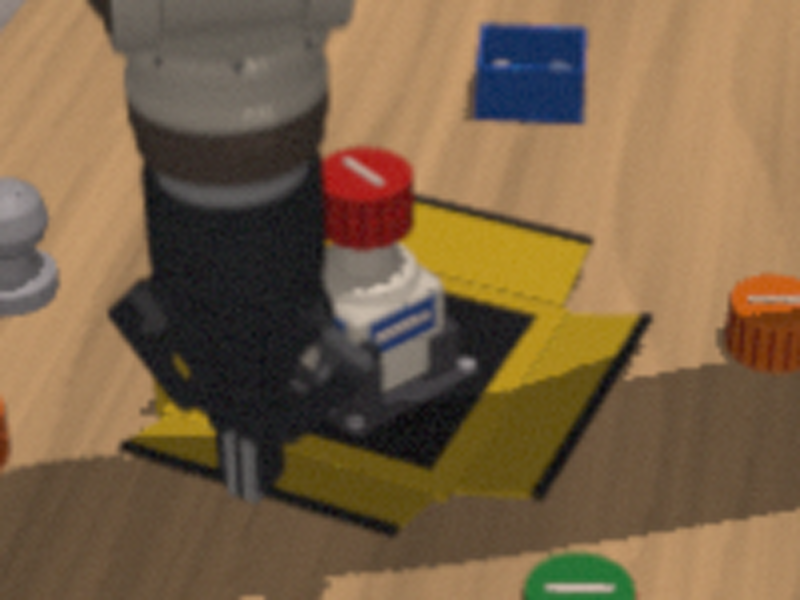

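The crop shows the shut fingers standing just outside the left wall's black edge (tip at about (245,497)), with the cap in view. Next: push inward and upward along the wall's arc.

```bash
R='python3 -m handwheel'
$R '[[-0.0047,0,0,0,0,0],[-0.0047,0,0,0,0,0],[-0.0047,0,0,0,0,0],[-0.0047,0,0,0,0,0],[-0.002,0,-0.004,0,0,0],[-0.002,0,-0.004,0,0,0],[-0.0028,0,-0.0041,0,0,0],[-0.0029,0,-0.0041,0,0,0]]'
$R '[[-0.0035,0,-0.0035,0,0,0],[-0.0036,0,-0.0035,0,0,0],[-0.0042,0,-0.0027,0,0,0],[-0.0042,0,-0.0027,0,0,0],[-0.0047,0,-0.0018,0,0,0],[-0.0046,0,-0.0018,0,0,0],[-0.0074,0,-0.001,0,0,0],[-0.006,0,0,0,0,0]]'
$R '[[-0.001,0,0,0,0,0],[-0.001,0,0,0,0,0],[0,0,0,0,0,0],[0,0,0,0,0,0],[0,0,0,0,0,0],[0,0,0,0,0,0],[0,0,0,0,0,0],[0,0,0,0,0,0]]'
python3 - <<'E'
from h import *
st()
c=cam("side","pics/s2.png");cv2.imwrite("pics/s2c.png",cv2.resize(cv2.imread("pics/s2.png")[180:330,180:380],None,fx=4,fy=4,interpolation=2))
E
```

```text
time: 4.15
ee_pos: [0.6212, 0.254, 0.044]
tcp_rot: [180.0, -0.0, 76.5]
wrist_force: [-0.3, 0.2, -0.4]
opening: 0.0003
time: 4.82
ee_pos: [0.6119, 0.2162, 0.0601]
tcp_rot: [180.0, 0.0, 76.5]
wrist_force: [-0.0, -0.3, -0.5]
opening: -0.0001
time: 5.48
ee_pos: [0.6116, 0.2152, 0.0598]
tcp_rot: [-180.0, 0.0, 76.5]
wrist_force: [1.3, 0.2, 0.1]
opening: -0.0003
t 5.48 tray mm [-20.1  96.1  59.8] w [0.6116 0.2152 0.0598] rot-tray [-180.     0.    89.8] F [1.3 0.2 0.1] q [ 19.  18.   9.  81.  -0. 123.] op -0.0003
```

View pics/s2c.png

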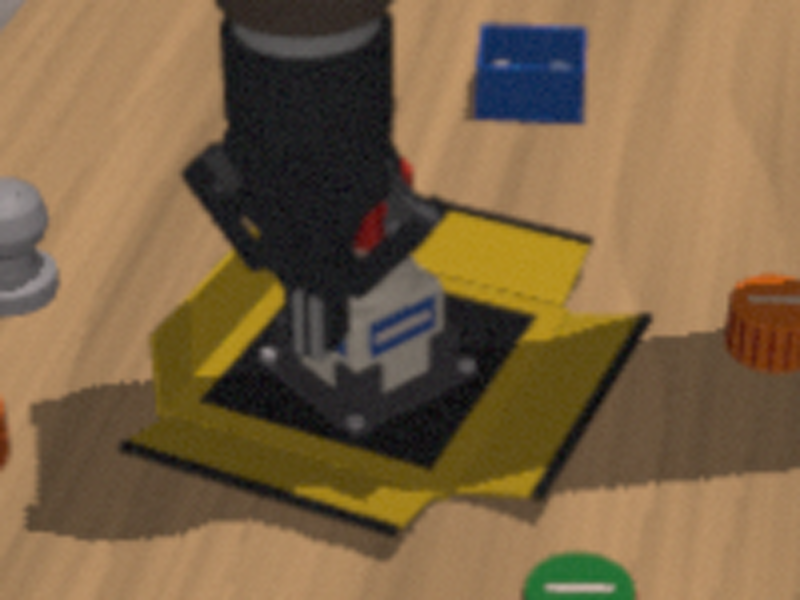

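The fingers slid over the left wall, which hasn't moved; they now stand inside it with no contact force. I'll refit the tray using both cameras.

```bash
cat > fit.py <<'E'
from h import *
from scipy.optimize import least_squares
np.set_printoptions(suppress=True,precision=4)
c=dict(np.load("top0.npz"));s_=dict(np.load("side0.npz"))
f=lambda p:np.array(p,float)/5+[180,160]-.4
px=f([(157,55),(90,326),(645,160),(583,436),(163,448),(462,515),(187,365),(490,425)])
ps=np.array([(122,447),(398,530),(590,240),(540,495),(650,317)],float)/4+180-.4; idx=[0,1,3,4,5]
def model(p):
    x,y,w,l,r,fr=p;C,S=.05*np.cos([l,r,fr]),.05*np.sin([l,r,fr])
    P=np.array([(.075,.085+C[0],.004+S[0]),(-.075,.085+C[0],.004+S[0]),(.075,-.085-C[1],.004+S[1]),(-.075,-.085-C[1],.004+S[1]),(-.08-C[2],.08,.004+S[2]),(-.08-C[2],-.08,.004+S[2]),(-.08,.08,.006),(-.08,-.08,.006)])
    R=np.array([[np.cos(w),-np.sin(w),0],[np.sin(w),np.cos(w),0],[0,0,1]])
    return P@R.T+[x,y,0]
def proj(c,P):return cv2.projectPoints(P,c["rvec"],c["tvec"],c["K"],c["D"])[0].reshape(-1,2)
res=lambda p:np.r_[(proj(c,model(p))-px).ravel(),(proj(s_,model(p)[idx])-ps).ravel()]
s=least_squares(res,[.61,.117,-.2,.4,.4,.4],bounds=([.5,0,-1,.25,.25,.25],[.7,.2,1,.55,.55,.55]),loss="soft_l1")
print(s.x,np.degrees(s.x[2]));print(res(s.x).reshape(-1,2).round(1).tolist())
print("depth pts side left edge",world(s_,[(225,294),(245,300),(262,305)]),"front",world(s_,[(325,285)]))
# cap from both
a=world(c,f([(331,204)]),.128)[0];b=world(s_,[(271.1,222.6)],.128)[0];print("cap",a,b)
E
python3 fit.py
```

```text
[ 0.6102  0.1186 -0.2218  0.2831  0.2958  0.25  ] -12.705775340995638
[[-0.8, -1.2], [-1.2, 0.2], [1.2, -1.3], [1.5, 0.1], [-0.7, 0.5], [0.8, 0.6], [-0.4, -0.8], [-0.6, 0.3], [-0.5, -0.3], [-0.5, 0.2], [0.4, -0.4], [1.0, 0.0], [0.4, -0.7]]
depth pts side left edge [[0.6798 0.2349 0.0186]
 [0.6369 0.2435 0.018 ]
 [0.6019 0.2491 0.0162]] front [[0.4919 0.1703 0.0196]]
cap [0.6084 0.1282 0.128 ] [0.6086 0.1308 0.128 ]
```

```bash
R='python3 -m handwheel'
$R '[[0.016,0,0,0,0,0],[0.016,0,0,0,0,0],[0.016,0,0,0,0,0],[0.016,0,0,0,0,0],[0,0,0.0095,0,0,0],[0,0,0.0095,0,0,0],[0,0,0.0095,0,0,0],[0,0,0.009,0,0,0]]'
$R '[[-0.002,0,0,0,0,0],[-0.002,0,0,0,0,0],[-0.002,0,0,0,0,0],[-0.002,0,0,0,0,0],[-0.002,0,0,0,0,0],[-0.002,0,0,0,0,0],[-0.002,0,0,0,0,0],[-0.002,0,0,0,0,0]]'
$R '[[-0.001,0,0,0,0,0],[-0.001,0,0,0,0,0],[-0.001,0,0,0,0,0],[-0.001,0,0,0,0,0],[0,0,0,0,0,0],[0,0,0,0,0,0],[0,0,0,0,0,0],[0,0,0,0,0,0]]'
python3 h.py
```

```text
time: 6.2
ee_pos: [0.6261, 0.2763, 0.0208]
tcp_rot: [-179.9, 0.1, 76.4]
wrist_force: [0.3, -1.2, -0.4]
opening: 0.0003
time: 6.87
ee_pos: [0.6229, 0.2615, 0.0226]
tcp_rot: [180.0, -0.0, 76.5]
wrist_force: [0.2, 0.3, 0.3]
opening: 0.0001
time: 7.53
ee_pos: [0.6219, 0.2579, 0.0224]
tcp_rot: [-180.0, -0.0, 76.5]
wrist_force: [-0.2, 0.3, -0.3]
opening: -0.0001
t 7.53 tray mm [-19.8 140.1  22.4] w [0.6219 0.2579 0.0224] rot-tray [-180.    -0.    89.8] F [-0.2  0.3 -0.3] q [ 23.  22.  10.  78.   0. 126.] op -0.0001
```

```bash
R='python3 -m handwheel'
$R '[[-0.001,0,0,0,0,0],[-0.001,0,0,0,0,0],[-0.001,0,0,0,0,0],[-0.001,0,0,0,0,0],[0,0,0,0,0,0],[0,0,0,0,0,0],[0,0,0,0,0,0],[0,0,0,0,0,0]]'
$R '[[-0.001,0,0,0,0,0],[-0.001,0,0,0,0,0],[-0.001,0,0,0,0,0],[-0.001,0,0,0,0,0],[0,0,0,0,0,0],[0,0,0,0,0,0],[0,0,0,0,0,0],[0,0,0,0,0,0]]'
python3 - <<'E'
from h import *
st()
c=cam("side","pics/s3.png");cv2.imwrite("pics/s3c.png",cv2.resize(cv2.imread("pics/s3.png")[230:330,190:310],None,fx=6,fy=6,interpolation=2))
E
```

```text
time: 8.2
ee_pos: [0.621, 0.2539, 0.0224]
tcp_rot: [180.0, -0.0, 76.5]
wrist_force: [1.2, 1.0, -0.5]
opening: 0.0003
time: 8.87
ee_pos: [0.6201, 0.25, 0.0224]
tcp_rot: [180.0, -0.0, 76.5]
wrist_force: [-0.4, 0.4, 0.4]
opening: -0.0001
t 8.87 tray mm [-19.9 132.   22.4] w [0.6201 0.25   0.0224] rot-tray [180.   -0.   89.8] F [-0.4  0.4  0.4] q [ 22.  22.   9.  78.  -0. 125.] op -0.0001
```

View pics/s3c.png

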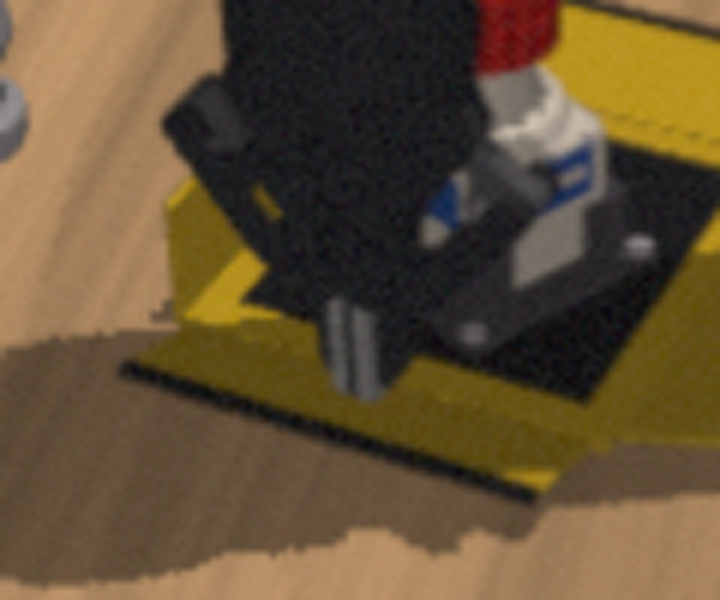

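```bash
python3 - <<'E'
from h import *
np.set_printoptions(suppress=True,precision=4)
c=cam("side")
uv=[(247,282),(247,288),(247,293),(252,282),(252,290),(252,294),(251,297),(251,299),(245,301),(252,303),(262,305)]
for p,w in zip(uv,world(c,uv)):print(p,w,(tray(w)*1000).round(1))
E
```

```text
(247, 282) [0.6258 0.2598 0.0769] [-16.5 142.8  76.9]
(247, 288) [0.626  0.2612 0.0639] [-16.6 144.3  63.9]
(247, 293) [0.6262 0.2624 0.0528] [-16.7 145.4  52.8]
(252, 282) [0.6163 0.2599 0.0785] [-25.8 140.7  78.5]
(252, 290) [0.6168 0.2608 0.0602] [-25.5 141.7  60.2]
(252, 294) [0.6172 0.2609 0.0507] [-25.2 141.9  50.7]
(251, 297) [0.629  0.2285 0.0144] [ -6.2 113.2  14.4]
(251, 299) [0.6274 0.2347 0.0147] [ -9.2 118.8  14.7]
(245, 301) [0.6359 0.247  0.0185] [ -3.7 132.7  18.5]
(252, 303) [0.622  0.2477 0.0165] [-17.4 130.1  16.5]
(262, 305) [0.6011 0.2522 0.019 ] [-38.8 129.8  19. ]
```

The depth readings put the fingertip bottom at z≈47 mm, about 40 mm higher than the reported pose implies. I'll back off, descend and compare again.

```bash
R='python3 -m handwheel'
$R '[[0.004,0,0,0,0,0],[0.004,0,0,0,0,0],[0.004,0,0,0,0,0],[0.004,0,0,0,0,0],[0.004,0,0,0,0,0],[0.004,0,0,0,0,0],[0.004,0,0,0,0,0],[0,0,0,0,0,0]]'
cat > tip.py <<'E'
from h import *
def tip(dx=0):
    st();o=monitor.get_obs();c=cam("side","pics/tip.png")
    v,u=np.mgrid[150:400,150:420];uv=np.c_[u.ravel(),v.ravel()]
    d=c["depth"][uv[:,1],uv[:,0]];ok=d>0;w=world(c,uv[ok])
    k=(np.hypot(w[:,0]-o["ee_pos"][0],w[:,1]-o["ee_pos"][1])<.02)
    w,p=w[k],uv[ok][k];m=w[:,2]>-1
    for z0 in np.arange(-.01,.13,.01):
        s=(w[:,2]>=z0)&(w[:,2]<z0+.01)
        if s.any():
            tw=np.array([tray(x) for x in w[s]])*1000;print(f"{z0:.2f} n={s.sum()} tx {tw[:,0].min():.0f}..{tw[:,0].max():.0f} ty {tw[:,1].min():.0f}..{tw[:,1].max():.0f} px",p[s].mean(0).round())
tip()
E
python3 tip.py
```

```text
time: 9.63
ee_pos: [0.6267, 0.2781, 0.0222]
tcp_rot: [-180.0, -0.0, 76.5]
wrist_force: [-0.0, -0.0, -1.0]
opening: 0.0003
t 9.63 tray mm [-19.9 160.8  22.2] w [0.6267 0.2781 0.0222] rot-tray [-180.    -0.    89.8] F [-0. -0. -1.] q [ 24.  24.  12.  78.   0. 127.] op 0.0003
-0.01 n=130 tx -39..-0 ty 141..181 px [246. 321.]
0.00 n=116 tx -39..0 ty 143..180 px [246. 320.]
0.04 n=14 tx -26..-12 ty 165..174 px [242. 305.]
0.05 n=62 tx -33..-5 ty 155..176 px [243. 301.]
0.06 n=72 tx -34..-5 ty 157..175 px [244. 297.]
0.07 n=65 tx -33..-5 ty 157..175 px [243. 293.]
0.08 n=59 tx -36..-6 ty 167..177 px [241. 288.]
0.09 n=109 tx -39..-6 ty 151..177 px [243. 283.]
0.10 n=52 tx -36..-7 ty 151..180 px [243. 279.]
0.11 n=52 tx -37..-9 ty 155..180 px [241. 276.]
0.12 n=42 tx -29..-10 ty 172..180 px [237. 271.]
0.13 n=38 tx -37..-10 ty 171..180 px [237. 266.]
```

```bash
R='python3 -m handwheel'
$R '[[0,0,0.004,0,0,0],[0,0,0.004,0,0,0],[0,0,0.004,0,0,0],[0,0,0.004,0,0,0],[0,0,0.004,0,0,0],[0,0,0.004,0,0,0],[0,0,0.004,0,0,0],[0,0,0,0,0,0]]'
python3 tip.py
```

```text
time: 10.35
ee_pos: [0.6261, 0.277, -0.0068]
tcp_rot: [-179.9, 0.0, 76.5]
wrist_force: [0.4, 0.3, -0.5]
opening: -0.0
t 10.35 tray mm [-20.1 159.6  -6.8] w [ 0.6261  0.277  -0.0068] rot-tray [-179.9    0.    89.8] F [ 0.4  0.3 -0.5] q [ 24.  25.  10.  75.  -0. 127.] op -0.0
-0.01 n=120 tx -39..-1 ty 140..178 px [246. 321.]
0.00 n=84 tx -40..-1 ty 143..179 px [247. 320.]
0.01 n=9 tx -26..-13 ty 166..172 px [244. 316.]
0.02 n=51 tx -33..-6 ty 154..174 px [244. 312.]
0.03 n=62 tx -33..-7 ty 158..174 px [244. 309.]
0.04 n=65 tx -34..-5 ty 157..175 px [244. 305.]
0.05 n=52 tx -36..-7 ty 165..176 px [243. 301.]
0.06 n=95 tx -40..-6 ty 149..176 px [245. 296.]
0.07 n=59 tx -39..-7 ty 149..177 px [245. 293.]
0.08 n=39 tx -35..-11 ty 162..179 px [241. 289.]
0.09 n=37 tx -36..-9 ty 170..178 px [239. 284.]
0.10 n=28 tx -29..-12 ty 170..178 px [239. 280.]
0.11 n=39 tx -25..-10 ty 170..178 px [238. 275.]
0.12 n=37 tx -36..-8 ty 170..177 px [242. 272.]
```

The tool sits about 41 mm higher than the reported z: the reported TCP z + 24 mm gives the tip. I'll use that offset from here on.

```bash
R='python3 -m handwheel'
$R '[[0,0,0.003,0,0,0],[0,0,0.003,0,0,0],[0,0,0.003,0,0,0],[-0.004,0,0,0,0,0],[-0.004,0,0,0,0,0],[-0.004,0,0,0,0,0],[-0.004,0,0,0,0,0],[-0.002,0,-0.002,0,0,0]]'
python3 h.py
$R '[[-0.0015,0,-0.003,0,0,0],[-0.002,0,-0.004,0,0,0],[-0.0028,0,-0.0041,0,0,0],[-0.0029,0,-0.0041,0,0,0],[-0.0035,0,-0.0035,0,0,0],[-0.0036,0,-0.0035,0,0,0],[-0.0042,0,-0.0027,0,0,0],[-0.0042,0,-0.0027,0,0,0]]'
python3 - <<'E'
from h import *
st()
c=cam("side","pics/s4.png");cv2.imwrite("pics/s4c.png",cv2.resize(cv2.imread("pics/s4.png")[210:330,190:340],None,fx=5,fy=5,interpolation=2))
E
```

```text
time: 11.07
ee_pos: [0.6231, 0.2621, -0.0114]
tcp_rot: [180.0, -0.4, 76.5]
wrist_force: [0.8, 16.0, 4.3]
opening: -0.0001
t 11.07 tray mm [-19.7 144.5 -11.4] w [ 0.6231  0.2621 -0.0114] rot-tray [180.   -0.4  89.8] F [ 0.8 16.   4.3] q [ 23.  23.   7.  74.   0. 126.] op -0.0001
time: 11.73
ee_pos: [0.6168, 0.2355, 0.0158]
tcp_rot: [179.9, -0.0, 76.5]
wrist_force: [0.8, 0.8, 1.9]
opening: -0.0004
t 11.73 tray mm [-19.6 117.1  15.8] w [0.6168 0.2355 0.0158] rot-tray [179.9  -0.   89.8] F [0.8 0.8 1.9] q [ 21.  20.   7.  76.  -0. 124.] op -0.0004
```

View pics/s4c.png

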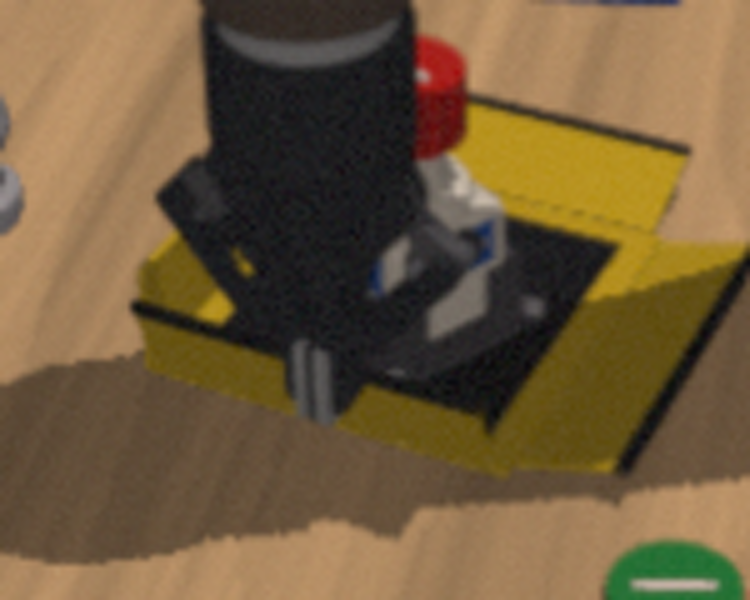

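The left wall has risen to roughly 65–70° with the finger on its outer face. Next: finish it.

```bash
R='python3 -m handwheel'
$R '[[-0.0045,0,-0.0005,0,0,0],[-0.004,0,0,0,0,0],[-0.0035,0,0,0,0,0],[-0.003,0,0,0,0,0],[-0.002,0,0,0,0,0],[-0.002,0,0,0,0,0],[-0.001,0,0,0,0,0],[0,0,0,0,0,0]]'
python3 h.py
$R '[[-0.001,0,0,0,0,0],[-0.001,0,0,0,0,0],[0,0,0,0,0,0],[0,0,0,0,0,0],[0,0,0,0,0,0],[0,0,0,0,0,0],[0,0,0,0,0,0],[0,0,0,0,0,0]]'
python3 h.py
```

```text
time: 12.45
ee_pos: [0.6123, 0.2185, 0.0152]
tcp_rot: [-180.0, -0.3, 76.6]
wrist_force: [4.2, 12.0, -3.5]
opening: -0.0
t 12.45 tray mm [-20.1  99.6  15.2] w [0.6123 0.2185 0.0152] rot-tray [-180.    -0.3   89.9] F [ 4.2 12.  -3.5] q [ 20.  19.   5.  76.   0. 123.] op -0.0
time: 13.12
ee_pos: [0.6123, 0.2184, 0.0153]
tcp_rot: [180.0, -0.4, 76.6]
wrist_force: [5.6, 21.6, -6.3]
opening: 0.0004
t 13.12 tray mm [-20.1  99.5  15.3] w [0.6123 0.2184 0.0153] rot-tray [180.   -0.4  89.9] F [ 5.6 21.6 -6.3] q [ 19.  19.   5.  76.   0. 123.] op 0.0004
```

```bash
R='python3 -m handwheel'
$R '[[0.007,0,0,0,0,0],[0.009,0,0,0,0,0],[0,0,-0.012,0,0,0],[0,0,-0.012,0,0,0],[0,0,-0.012,0,0,0],[0,-0.033,0,0,0,0],[0,-0.033,0,0,0,0],[0,-0.033,0,0,0,0]]'
$R '[[0,-0.021,0,0,0,0],[0,-0.021,0,0,0,0],[-0.028,0,0,0,0,0],[-0.028,0,0,0,0,0],[-0.028,0,0,0,0,0],[-0.028,0,0,0,0,0],[0,0,0.012,0,0,0],[0,0,0.012,0,0,0]]'
python3 h.py
$R '[[0,0,0.01,0,0,0],[0,0,0.01,0,0,0],[0,0,0.01,0,0,0],[0,0,0.008,0,0,0],[0,0,0.003,0,0,0],[0,0,0,0,0,0],[0,0,0,0,0,0],[0,0,0,0,0,0]]'
python3 tip.py
```

```text
time: 13.78
ee_pos: [0.5186, 0.2527, 0.053]
tcp_rot: [179.9, -0.0, 76.4]
wrist_force: [0.4, -0.4, 0.5]
opening: -0.0005
time: 14.45
ee_pos: [0.453, 0.1531, 0.0293]
tcp_rot: [179.8, -0.1, 76.3]
wrist_force: [0.9, 0.2, 0.0]
opening: 0.0002
t 14.45 tray mm [-160.1   -0.7   29.3] w [0.453  0.1531 0.0293] rot-tray [ 1.798e+02 -1.000e-01  8.960e+01] F [0.9 0.2 0. ] q [ 19.  -5. -20.  75.  -0. 122.] op 0.0002
time: 15.12
ee_pos: [0.4522, 0.1542, -0.0131]
tcp_rot: [180.0, -0.0, 76.5]
wrist_force: [-0.3, -0.3, 0.3]
opening: 0.0003
t 15.12 tray mm [-1.611e+02  1.000e-01 -1.310e+01] w [ 0.4522  0.1542 -0.0131] rot-tray [180.   -0.   89.8] F [-0.3 -0.3  0.3] q [ 19.  -3. -23.  70.   0. 122.] op 0.0003
-0.01 n=137 tx -180..-142 ty -18..20 px [345. 292.]
0.00 n=17 tx -175..-142 ty -19..16 px [343. 291.]
0.01 n=38 tx -172..-146 ty 0..16 px [343. 287.]
0.02 n=57 tx -173..-145 ty -5..16 px [345. 283.]
0.03 n=64 tx -174..-147 ty -3..15 px [345. 279.]
0.04 n=48 tx -176..-146 ty -4..16 px [345. 275.]
0.05 n=76 tx -177..-147 ty -6..17 px [345. 271.]
0.06 n=73 tx -180..-147 ty -9..17 px [348. 267.]
0.07 n=36 tx -176..-152 ty -6..18 px [347. 264.]
0.08 n=39 tx -177..-151 ty 9..19 px [346. 260.]
0.09 n=30 tx -177..-153 ty 9..18 px [345. 255.]
0.10 n=34 tx -165..-151 ty 11..18 px [344. 250.]
0.11 n=59 tx -177..-145 ty 10..18 px [346. 246.]
0.12 n=5 tx -175..-169 ty 11..15 px [352. 245.]
```

```bash
R='python3 -m handwheel'
$R '[[0,0.0045,0.002,0,0,0],[0,0.0045,0.001,0,0,0],[0,0.0045,0,0,0,0],[0,0.003,0,0,0,0],[0,0.002,0,0,0,0],[0,0.001,-0.001,0,0,0],[0,0.001,-0.002,0,0,0],[0,0.001,-0.002,0,0,0]]'
python3 h.py
$R '[[0,0.0015,-0.003,0,0,0],[0,0.002,-0.004,0,0,0],[0,0.0028,-0.0041,0,0,0],[0,0.0029,-0.0041,0,0,0],[0,0.0035,-0.0035,0,0,0],[0,0.0036,-0.0035,0,0,0],[0,0.0042,-0.0027,0,0,0],[0,0.0042,-0.0027,0,0,0]]'
python3 - <<'E'
from h import *
st()
c=cam("side","pics/s5.png");cv2.imwrite("pics/s5c.png",cv2.resize(cv2.imread("pics/s5.png")[200:320,210:360],None,fx=5,fy=5,interpolation=2))
E
```

```text
time: 15.83
ee_pos: [0.4712, 0.1492, -0.0121]
tcp_rot: [-179.8, 0.0, 76.5]
wrist_force: [-9.0, 3.1, 1.6]
opening: -0.0002
t 15.83 tray mm [-141.5   -0.3  -12.1] w [ 0.4712  0.1492 -0.0121] rot-tray [-179.8    0.    89.8] F [-9.   3.1  1.6] q [ 18.  -1. -20.  71.   0. 121.] op -0.0002
time: 16.5
ee_pos: [0.4968, 0.1433, 0.0167]
tcp_rot: [-180.0, -0.0, 76.5]
wrist_force: [-1.8, 1.1, 2.0]
opening: -0.0
t 16.5 tray mm [-115.2   -0.2   16.7] w [0.4968 0.1433 0.0167] rot-tray [-180.    -0.    89.8] F [-1.8  1.1  2. ] q [ 16.   1. -15.  74.   0. 120.] op -0.0
```

View pics/s5c.png

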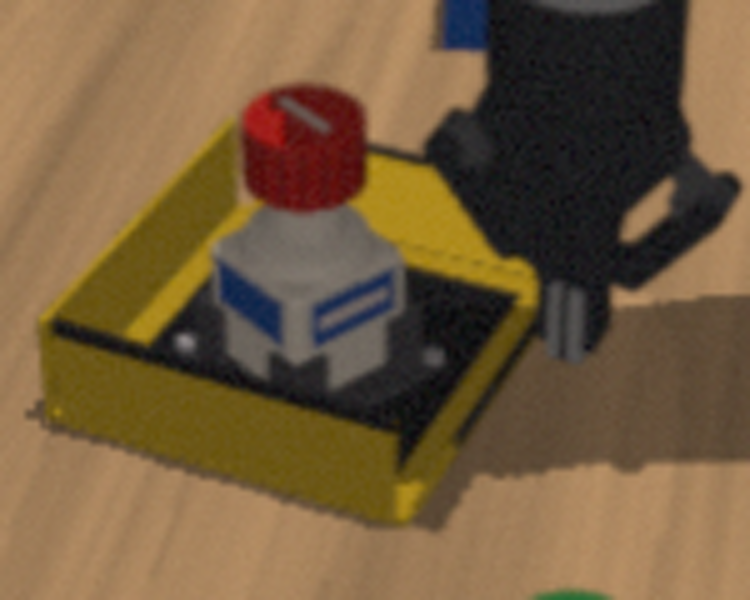

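The left wall is up and the front wall is well on its way. Next: finish the front wall.

```bash
R='python3 -m handwheel'
$R '[[0,0.0045,-0.0005,0,0,0],[0,0.004,0,0,0,0],[0,0.0035,0,0,0,0],[0,0.003,0,0,0,0],[0,0.002,0,0,0,0],[0,0.002,0,0,0,0],[0,0.001,0,0,0,0],[0,0,0,0,0,0]]'
python3 h.py
$R '[[0,0.001,0,0,0,0],[0,0.001,0,0,0,0],[0,0.001,0,0,0,0],[0,0,0,0,0,0],[0,0,0,0,0,0],[0,0,0,0,0,0],[0,0,0,0,0,0],[0,0,0,0,0,0]]'
python3 h.py
```

```text
time: 17.22
ee_pos: [0.5147, 0.1388, 0.0162]
tcp_rot: [-179.8, 0.0, 76.5]
wrist_force: [-8.5, 1.7, 4.5]
opening: 0.0
t 17.22 tray mm [-96.8  -0.5  16.2] w [0.5147 0.1388 0.0162] rot-tray [-179.8    0.    89.8] F [-8.5  1.7  4.5] q [ 15.   4. -13.  74.   0. 119.] op 0.0
time: 17.88
ee_pos: [0.515, 0.1386, 0.0161]
tcp_rot: [-179.5, 0.0, 76.6]
wrist_force: [-22.4, 5.7, 12.4]
opening: -0.0003
t 17.88 tray mm [-96.5  -0.6  16.1] w [0.515  0.1386 0.0161] rot-tray [-179.5    0.    89.9] F [-22.4   5.7  12.4] q [ 15.   4. -12.  74.   0. 118.] op -0.0003
```

```bash
R='python3 -m handwheel'
$R '[[0,-0.007,0,0,0,0],[0,-0.01,0,0,0,0],[0,0,-0.012,0,0,0],[0,0,-0.012,0,0,0],[0,0,-0.012,0,0,0],[0,-0.018,0,0,0,0],[0,-0.018,0,0,0,0],[-0.0272,0,0,0,0,0]]'
$R '[[-0.0272,0,0,0,0,0],[-0.0272,0,0,0,0,0],[-0.0272,0,0,0,0,0],[-0.0272,0,0,0,0,0],[-0.0272,0,0,0,0,0],[0,0.04,0,0,0,0],[0,0.04,0,0,0,0],[0,0.04,0,0,0,0]]'
python3 h.py
$R '[[0,0.01,0.008,0,0,0],[0,0,0.012,0,0,0],[0,0,0.012,0,0,0],[0,0,0.012,0,0,0],[0,0,0.008,0,0,0],[0,0,0.008,0,0,0],[0,0,0.003,0,0,0],[0,0,0,0,0,0]]'
python3 tip.py
```

```text
time: 18.55
ee_pos: [0.4611, 0.1264, 0.0544]
tcp_rot: [179.9, -0.1, 76.7]
wrist_force: [0.9, -0.6, -0.1]
opening: 0.0
time: 19.22
ee_pos: [0.5486, -0.038, 0.055]
tcp_rot: [179.8, -0.0, 76.4]
wrist_force: [0.2, 0.4, 0.3]
opening: -0.0
t 19.22 tray mm [ -23.1 -164.8   55. ] w [ 0.5486 -0.038   0.055 ] rot-tray [179.8  -0.   89.7] F [0.2 0.4 0.3] q [ -4.   5.  -7.  78.  -0. 100.] op -0.0
time: 19.88
ee_pos: [0.5551, -0.0387, -0.011]
tcp_rot: [-180.0, 0.0, 76.5]
wrist_force: [0.2, 0.1, 0.1]
opening: 0.0005
t 19.88 tray mm [ -16.6 -163.9  -11. ] w [ 0.5551 -0.0387 -0.011 ] rot-tray [-180.     0.    89.8] F [0.2 0.1 0.1] q [ -4.   8. -12.  71.  -0. 100.] op 0.0005
-0.01 n=33 tx -34..-0 ty -184..-162 px [312. 233.]
0.00 n=17 tx -36..2 ty -176..-160 px [311. 233.]
0.01 n=23 tx -23..-5 ty -163..-150 px [308. 230.]
0.02 n=47 tx -30..-2 ty -171..-151 px [309. 226.]
0.03 n=49 tx -30..-2 ty -173..-149 px [310. 222.]
0.04 n=36 tx -30..-2 ty -168..-148 px [309. 219.]
0.05 n=53 tx -32..1 ty -167..-147 px [309. 215.]
0.06 n=60 tx -36..-0 ty -176..-148 px [310. 212.]
0.07 n=33 tx -32..-3 ty -176..-146 px [310. 208.]
0.08 n=26 tx -31..-7 ty -156..-145 px [308. 205.]
0.09 n=38 tx -34..-4 ty -155..-145 px [309. 201.]
0.10 n=20 tx -26..-8 ty -154..-146 px [307. 197.]
0.11 n=38 tx -30..-3 ty -157..-147 px [308. 193.]
0.12 n=33 tx -34..-2 ty -156..-149 px [311. 190.]
```

```bash
R='python3 -m handwheel'
$R '[[0.004,0,0.003,0,0,0],[0.0045,0,0.002,0,0,0],[0.0045,0,0,0,0,0],[0.003,0,0,0,0,0],[0.002,0,0,0,0,0],[0.001,0,-0.001,0,0,0],[0.001,0,-0.002,0,0,0],[0.001,0,-0.002,0,0,0]]'
python3 h.py
$R '[[0.0015,0,-0.003,0,0,0],[0.002,0,-0.004,0,0,0],[0.0028,0,-0.0041,0,0,0],[0.0029,0,-0.0041,0,0,0],[0.0035,0,-0.0035,0,0,0],[0.0036,0,-0.0035,0,0,0],[0.0042,0,-0.0027,0,0,0],[0.0042,0,-0.0027,0,0,0]]'
python3 - <<'E'
from h import *
st()
c=cam("side","pics/s6.png");cv2.imwrite("pics/s6c.png",cv2.resize(cv2.imread("pics/s6.png")[200:320,210:360],None,fx=5,fy=5,interpolation=2))
E
```

```text
time: 20.6
ee_pos: [0.5609, -0.0184, -0.0101]
tcp_rot: [180.0, 0.0, 76.5]
wrist_force: [-0.4, 0.2, -0.2]
opening: -0.0
t 20.6 tray mm [ -15.7 -142.8  -10.1] w [ 0.5609 -0.0184 -0.0101] rot-tray [180.    0.   89.8] F [-0.4  0.2 -0.2] q [ -2.   8. -11.  71.  -0. 102.] op -0.0
time: 21.27
ee_pos: [0.567, 0.0055, 0.0182]
tcp_rot: [179.9, 0.0, 76.4]
wrist_force: [-0.6, -2.4, 0.9]
opening: 0.0001
t 21.27 tray mm [ -15.2 -118.2   18.2] w [0.567  0.0055 0.0182] rot-tray [179.9   0.   89.7] F [-0.6 -2.4  0.9] q [  1.   8.  -8.  74.  -0. 104.] op 0.0001
```

View pics/s6c.png

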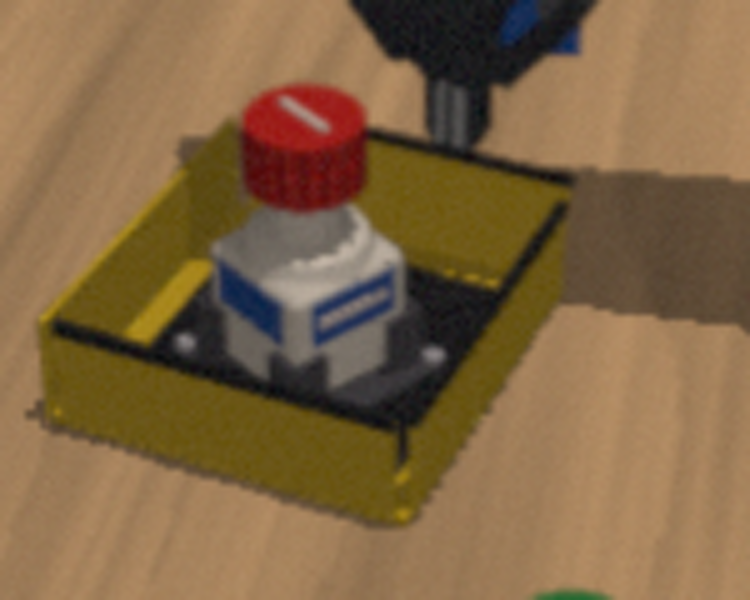

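The front and left walls are up and the right wall is rising. Next: finish the right wall.

```bash
R='python3 -m handwheel'
$R '[[0.005,0,-0.0005,0,0,0],[0.0045,0,0.001,0,0,0],[0.004,0,0.001,0,0,0],[0.003,0,0,0,0,0],[0.002,0,0,0,0,0],[0.002,0,0,0,0,0],[0.001,0,0,0,0,0],[0,0,0,0,0,0]]'
python3 h.py
$R '[[0.001,0,0,0,0,0],[0.001,0,0,0,0,0],[0.001,0,0,0,0,0],[0,0,0,0,0,0],[0,0,0,0,0,0],[0,0,0,0,0,0],[0,0,0,0,0,0],[0,0,0,0,0,0]]'
python3 h.py
```

```text
time: 21.98
ee_pos: [0.5716, 0.0267, 0.0155]
tcp_rot: [-180.0, -0.0, 76.5]
wrist_force: [-0.2, -0.7, 0.3]
opening: 0.0001
t 21.98 tray mm [-15.7 -96.5  15.5] w [0.5716 0.0267 0.0155] rot-tray [-180.    -0.    89.8] F [-0.2 -0.7  0.3] q [  3.   9.  -7.  74.   0. 106.] op 0.0001
time: 22.65
ee_pos: [0.5717, 0.027, 0.0156]
tcp_rot: [-180.0, 0.2, 76.4]
wrist_force: [-3.3, -11.9, 2.2]
opening: -0.0002
t 22.65 tray mm [-15.6 -96.1  15.6] w [0.5717 0.027  0.0156] rot-tray [-180.     0.2   89.7] F [ -3.3 -11.9   2.2] q [  3.   9.  -7.  74.  -0. 106.] op -0.0002
```

```bash
R='python3 -m handwheel'
$R '[[0.001,0,0,0,0,0],[0.001,0,0,0,0,0],[0,0,0,0,0,0],[-0.009,0,0,0,0,0],[-0.009,0,0,0,0,0],[0,0,-0.015,0,0,0],[0,0,-0.015,0,0,0],[0,0,-0.015,0,0,0]]'
$R '[[0,0,-0.0215,0,0,0],[0,0,-0.0215,0,0,0],[0,0,-0.0215,0,0,0],[0.0245,0.0024,0,0,0,0],[0.0245,0.0024,0,0,0,0],[0.0245,0.0024,0,0,0,0],[0.0245,0.0024,0,0,0,0],[0.0205,0.0024,0,0,0,0]]' 1
python3 h.py
```

```text
time: 23.32
ee_pos: [0.5684, 0.0135, 0.0611]
tcp_rot: [-180.0, -0.0, 76.5]
wrist_force: [-0.5, 0.7, 0.0]
opening: -0.0
time: 23.98
ee_pos: [0.6084, 0.1276, 0.1252]
tcp_rot: [180.0, -0.1, 76.5]
wrist_force: [-0.0, 0.1, 0.2]
opening: 0.0851
t 23.98 tray mm [ -3.1  10.2 125.2] w [0.6084 0.1276 0.1252] rot-tray [ 1.80e+02 -1.00e-01  8.98e+01] F [-0.   0.1  0.2] q [ 12.  14.  11.  87.   0. 115.] op 0.0851
```

```bash
R='python3 -m handwheel'
$R '[[0.002,0,0.008,0,0,0],[0,0,0.008,0,0,0],[0,0,0.008,0,0,0],[0,0,0.008,0,0,0],[0,0,0.008,0,0,0],[0,0,0.008,0,0,0],[0,0,0.007,0,0,0],[0,0,0,0,0,0]]'
python3 - <<'E'
from h import *
st()
c=cam("side","pics/s7.png");cv2.imwrite("pics/s7c.png",cv2.resize(cv2.imread("pics/s7.png")[180:300,210:330],None,fx=5,fy=5,interpolation=2))
E
```

```text
time: 24.65
ee_pos: [0.6076, 0.1276, 0.0683]
tcp_rot: [-179.9, 0.1, 76.4]
wrist_force: [-0.5, 0.3, -0.5]
opening: 0.0856
t 24.65 tray mm [-3.8 10.  68.3] w [0.6076 0.1276 0.0683] rot-tray [-1.799e+02  1.000e-01  8.970e+01] F [-0.5  0.3 -0.5] q [ 12.  14.   5.  81.  -0. 115.] op 0.0856
```

View pics/s7c.png

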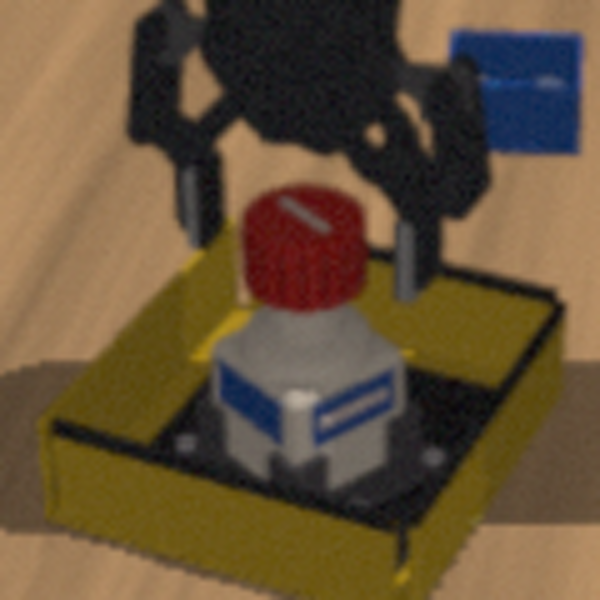

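The jaws straddle the red cap with their tips near its lower third, and all the walls are upright. Next: grip.

```bash
R='python3 -m handwheel'
$R '[[0.0015,0,0,0,0,0],[0,0,0,0,0,0],[0,0,0,0,0,0],[0,0,0,0,0,0],[0,0,0,0,0,0],[0,0,0,0,0,0],[0,0,0,0,0,0],[0,0,0,0,0,0]]' -1 60
python3 tip.py
$R '[[0,0,0.001,0,0,0],[0,0,0.001,0,0,0],[0,0,0.001,0,0,0],[0,0,0.001,0,0,0],[0,0,0.001,0,0,0],[0,0,0,0,0,0],[0,0,0,0,0,0],[0,0,0,0,0,0]]'
python3 h.py
```

```text
time: 25.37
ee_pos: [0.6091, 0.1298, 0.0706]
tcp_rot: [180.0, -0.0, 76.5]
wrist_force: [1.2, 0.5, 4.0]
opening: 0.0487
t 25.37 tray mm [-2.9 12.4 70.6] w [0.6091 0.1298 0.0706] rot-tray [180.   -0.   89.8] F [1.2 0.5 4. ] q [ 12.  14.   5.  81.   0. 116.] op 0.0487
0.07 n=86 tx -22..16 ty -3..32 px [272. 247.]
0.08 n=59 tx -19..15 ty 7..31 px [271. 244.]
0.09 n=3 tx -16..-10 ty 23..28 px [273. 242.]
0.11 n=1 tx -14..-14 ty 28..28 px [273. 234.]
0.12 n=160 tx -21..16 ty -7..32 px [270. 223.]
0.13 n=1 tx -13..-13 ty 19..19 px [274. 224.]
time: 26.08
ee_pos: [0.6091, 0.1298, 0.0656]
tcp_rot: [180.0, -0.0, 76.5]
wrist_force: [1.1, 1.3, 7.0]
opening: 0.0484
t 26.08 tray mm [-2.9 12.4 65.6] w [0.6091 0.1298 0.0656] rot-tray [180.   -0.   89.8] F [1.1 1.3 7. ] q [ 12.  14.   5.  80.   0. 116.] op 0.0484
```

The spring reads 7 N at 5 mm down, as specified. Next: twist counter-clockwise.

```bash
R='python3 -m handwheel'
$R '[[0,0,0,0,0,-3],[0,0,0,0,0,-5],[0,0,0,0,0,-5],[0,0,0,0,0,-5],[0,0,0,0,0,-5],[0,0,0,0,0,-5],[0,0,0,0,0,-5],[0,0,0,0,0,-5]]'
python3 -c "
from h import *;st();print(monitor.get_obs()['torque'])"
$R '[[0,0,0,0,0,-5],[0,0,0,0,0,-5],[0,0,0,0,0,-5],[0,0,0,0,0,-5],[0,0,0,0,0,-5],[0,0,0,0,0,-5],[0,0,0,0,0,-4],[0,0,0,0,0,-3]]'
python3 -c "
from h import *;st();print(monitor.get_obs()['torque'])"
$R '[[0,0,0,0,0,-2],[0,0,0,0,0,-2],[0,0,0,0,0,0],[0,0,0,0,0,0],[0,0,0,0,0,0],[0,0,0,0,0,0],[0,0,0,0,0,0],[0,0,0,0,0,0]]'
python3 - <<'E'
from h import *
st();print(monitor.get_obs()['torque'])
c=cam("top","pics/t2.png");cv2.imwrite("pics/t2c.png",cv2.resize(cv2.imread("pics/t2.png")[160:280,180:330],None,fx=5,fy=5,interpolation=2))
E
```

```text
time: 26.75
ee_pos: [0.6088, 0.1295, 0.0655]
tcp_rot: [180.0, 0.0, 114.7]
wrist_force: [-0.2, 0.8, 7.6]
opening: 0.0489
t 26.75 tray mm [-3.1 12.1 65.5] w [0.6088 0.1295 0.0655] rot-tray [180.   0. 128.] F [-0.2  0.8  7.6] q [12. 14.  5. 81. -0. 77.] op 0.0489
[ 0.02474007  0.04660033 -0.02356229]
time: 27.42
ee_pos: [0.6086, 0.1295, 0.0654]
tcp_rot: [-180.0, -0.0, 151.7]
wrist_force: [-0.9, -0.2, 7.3]
opening: 0.0487
t 27.42 tray mm [-3.3 12.1 65.4] w [0.6086 0.1295 0.0654] rot-tray [-180.   -0.  165.] F [-0.9 -0.2  7.3] q [12. 14.  5. 81. -0. 40.] op 0.0487
[-0.00698893  0.34908035 -0.01792869]
time: 28.08
ee_pos: [0.6085, 0.1295, 0.0654]
tcp_rot: [-180.0, -0.0, 155.5]
wrist_force: [-1.8, 0.3, 6.3]
opening: 0.0488
t 28.08 tray mm [-3.3 12.1 65.4] w [0.6085 0.1295 0.0654] rot-tray [-180.    -0.   168.8] F [-1.8  0.3  6.3] q [12. 14.  5. 81. -0. 37.] op 0.0488
[-0.03662134  0.28764542 -0.02948412]
```

```bash
R='python3 -m handwheel'
$R '[[0,0,0,0,0,-1],[0,0,0,0,0,-1],[0,0,0,0,0,-1],[0,0,0,0,0,0],[0,0,0,0,0,0],[0,0,0,0,0,0],[0,0,0,0,0,0],[0,0,0,0,0,0]]'
python3 -c "
from h import *;st();print(monitor.get_obs()['torque'])"
$R '[[0,0,-0.001,0,0,0],[0,0,-0.001,0,0,0],[0,0,-0.001,0,0,0],[0,0,-0.001,0,0,0],[0,0,-0.001,0,0,0],[0,0,-0.001,0,0,0],[0,0,-0.001,0,0,0],[0,0,-0.001,0,0,0]]'
python3 -c "
from h import *;st();print(monitor.get_obs()['torque'])"
```

```text
time: 28.8
ee_pos: [0.6084, 0.1295, 0.0654]
tcp_rot: [-180.0, -0.0, 158.5]
wrist_force: [-0.5, -0.0, 6.5]
opening: 0.0488
t 28.8 tray mm [-3.4 12.  65.4] w [0.6084 0.1295 0.0654] rot-tray [-180.    -0.   171.8] F [-0.5 -0.   6.5] q [12. 14.  5. 81. -0. 34.] op 0.0488
[ 0.02101267  0.35993452 -0.02156478]
time: 29.47
ee_pos: [0.6084, 0.1295, 0.0728]
tcp_rot: [-180.0, -0.0, 158.5]
wrist_force: [-2.2, -0.4, 0.6]
opening: 0.0487
t 29.47 tray mm [-3.4 12.  72.8] w [0.6084 0.1295 0.0728] rot-tray [-180.    -0.   171.8] F [-2.2 -0.4  0.6] q [12. 14.  6. 81. -0. 34.] op 0.0487
[-0.05896903  0.37842735  0.00397336]
```

The lift is unopposed. Next: raise to 60 mm above the closed height and look.

```bash
R='python3 -m handwheel'
$R '[[0,0,-0.004,0,0,0],[0,0,-0.006,0,0,0],[0,0,-0.008,0,0,0],[0,0,-0.01,0,0,0],[0,0,-0.01,0,0,0],[0,0,-0.009,0,0,0],[0,0,-0.006,0,0,0],[0,0,-0.004,0,0,0]]'
$R '[[0,0,0,0,0,0],[0,0,0,0,0,0],[0,0,0,0,0,0],[0,0,0,0,0,0],[0,0,0,0,0,0],[0,0,0,0,0,0],[0,0,0,0,0,0],[0,0,0,0,0,0]]'
python3 - <<'E'
from h import *
st()
c=cam("side","pics/s8.png");cv2.imwrite("pics/s8c.png",cv2.resize(cv2.imread("pics/s8.png")[150:300,130:330],None,fx=4,fy=4,interpolation=2))
E
```

```text
time: 30.13
ee_pos: [0.6092, 0.1297, 0.1316]
tcp_rot: [180.0, 0.1, 158.5]
wrist_force: [-0.2, 0.8, -0.1]
opening: 0.0487
time: 30.8
ee_pos: [0.6087, 0.1296, 0.1301]
tcp_rot: [-180.0, -0.0, 158.5]
wrist_force: [-0.6, 0.2, -0.7]
opening: 0.0483
t 30.8 tray mm [ -3.2  12.2 130.1] w [0.6087 0.1296 0.1301] rot-tray [-180.    -0.   171.8] F [-0.6  0.2 -0.7] q [12. 14. 12. 88.  0. 34.] op 0.0483
```

View pics/s8c.png

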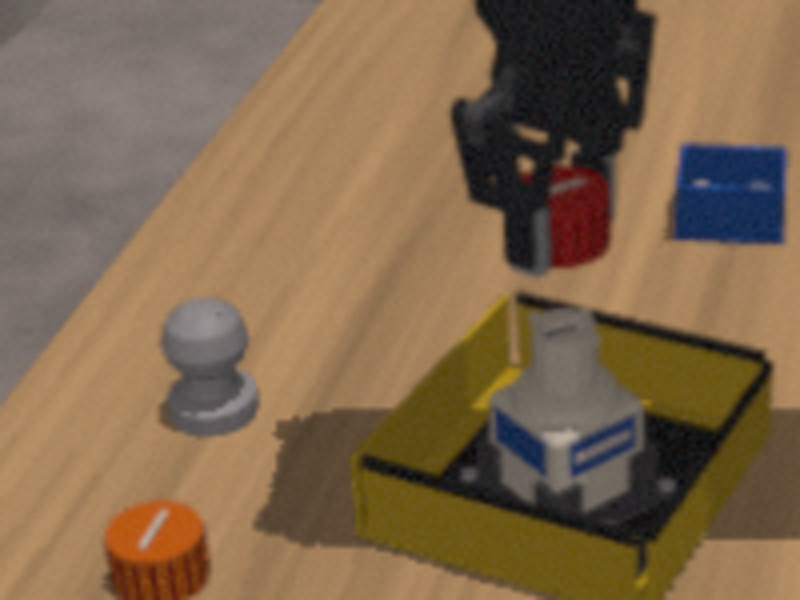

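The cap is held level over the bare neck, which shows at about (565,330) in the crop. All the walls are up, and the ball and bin are where they were. Handing in.

```bash
python3 -c "
from h import *
order.job_done();st()"
```

```text
the job is handed in; nothing more can be done
the job is handed in; nothing more can be done
```

The job is done and handed in at about 31 s of the 67 s allowed. I folded the left, front and right walls up with the shut fingers. Then I gripped the red cap, pushed it down 5 mm, twisted it about 82° counter-clockwise and lifted it straight up.

**What the last checks showed**
- **Walls:** Each was pressed until it stopped moving: about 22 N on the left, 23 N on the front and at least 12 N on the right. All look upright in the final picture.
- **Cap:** It is held level over the bare neck, about 59.5 mm above where it sat. The spring read 7 N when pushed down, and the lift met no resistance.
- **Bystanders:** The tow ball and bin look unmoved in the last picture. I did not look at the bearing again, but nothing went near it.

**What failed or disagreed**
- **Height offset:** The reported tool height was about 41 mm lower than the cameras showed. My first pushes at the left wall therefore passed over it without touching. I corrected for the offset using camera depth.
- **End stop of the twist:** I never felt a clear stop. I took the cap to be free from the angle turned and the easy lift.

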